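# Third hand for a bedside reading light

## Robot

A 6-joint arm with a two-finger parallel gripper is mounted at the origin on the work surface. World frame = base frame: x ahead of the robot, y to its left, z up, the work surface at z = 0. Lengths are in m, angles in degrees, forces in N, time in s.
With the tool pointing down it reaches from about 0.325 to 0.85 m from the base axis. Payload 15.5 kg.
Tool frame: the origin (TCP) lies midway between the tips of the shut fingers; the grasp point (between the pads) lies 19 mm behind it; z points along the fingers, y is the line along which they close (so a half turn about z gives the same grasp; the last joint's range is limited). The gripper opens to 91 mm and grips with 3 to 60 N. Pads are 32 mm wide; open, the fingers measure 118 mm over their backs; the gripper's body (76 mm by 178 mm) begins 60 mm behind the grasp point.
Start: joints at [70.732, 28.281, 77.091, -0, 74.628, -5.472], TCP at [0.149, 0.607, 0.214] pointing down, gripper open.
Joint ranges: [-166.48, 166.48], [-47.26, 123.95], [12.59, 153.08], [-70.14, 250.14], [6.76, 159.57], [-176.63, 176.63]. Speed limits (degrees/s): [108.29, 108.29, 147.25, 172.46, 172.46, 172.46].

## Interface

Orientations are given as a 3x3 rotation matrix whose columns are the frame's x, y, z axes.
In Python, from bench import ctrl gives the robot as it stands. The module is installed in compiled form; this text tells all that it offers. Calls block until the motion is done:
- ctrl.goto(position, orientation): joint-space move of the TCP to a pose.
- ctrl.move_l(position, vel=0.15, ori=None, contact_N=None): straight line of the TCP; ori=None keeps the orientation; vel is the mean speed in m/s. With contact_N (N) it stops when the force on the tool has changed by that much, and returns True; else False.
- ctrl.movej(angles): joint-space move.
- ctrl.command_gripper(opening): opening from 0.0 (shut) to 1.0 (fully open); the grip force is fixed at half the most; returns when the fingers have stopped.
- ctrl.sleep(seconds).
- ctrl.ik(position, orientation): joint angles nearest the present ones, or None.
- ctrl.read_camera(name): name is "side" or "top"; returns the picture (384x512x3 uint8, blue, green, red); there is no depth.
- ctrl.camera_params(name): a dict with "fx", "fy", "cx", "cy" (pixels), "D" ([k1, k2, p1, p2, k3] as OpenCV has them; the pictures are not rectified), "pose" (4x4, takes a point from camera to world coordinates). Camera axes: x right, y up, looking along -z (the intrinsics and any distortion apply to the point x, -y, -z); pixel columns grow to the right and rows downward; lengths in m; the calibration is good to about 2 mm. A picture is of the moment at which its call begins. camera_params takes no time and is no camera call.
A pose or a line that the arm cannot do raises ctrl.MotionError and nothing moves.
- ctrl.sign_off(): hands the job in; it is judged then, once.
Readings, each from a call of its own:
- ctrl.current_t(): time.
- ctrl.current_q(): joint angles.
- ctrl.current_dq(): joint speeds.
- ctrl.current_effort(): joint torques, N m.
- ctrl.current_tool_pos(): TCP position.
- ctrl.current_eef_rot(): TCP orientation.
- ctrl.current_contact_force(): force on the tool from outside, world axes, zero at the start.
- ctrl.current_wrist_torque(): the same for the moment, N m.
- ctrl.current_grip_width(): opening from 0.0 (shut) to 1.0 (fully open).
- ctrl.current_grasp_force(): force on a finger pad.
Only numpy, scipy, OpenCV 4.12 (cv2) and the standard library are available. Lean on these libraries where they do the work, as an engineer would, in place of code of your own. Each camera call takes 0.05 s, during which the arm holds its last target. There are 200 camera calls.

## Task

Take the reading light's slim stem out of the glass tumbler and lower it gently, without dropping it, into the socket of its wooden foot so that it stands upright, and let it go. Then slide the foot, lying flat on the nightstand and centred and square, against the grey clamp's sprung pad and press with a steady 8 N or so (the pad about half way in, never driven to its end stop), and finish while still holding it pressed there with the stem upright, so that I can tighten the clamp's screw. Do not tip the tumbler and leave the other things where they are.

Things in the scene. Friction and masses are not known exactly. Their poses are not given: they have to be found in the camera images.
- stem: The reading light's straight stem: aluminium tube 14 mm in diameter, 190 mm long overall, its top carrying a black round lamp head 20 mm in diameter from 150 to 192 mm along it. 90 g. It starts in the tumbler, leaning about 24 degrees against the rim, its head towards the robot's side. Origin at the centre of the bottom end, z along the stem to the head.
- stem_tip (a point): Centre of the stem's bottom end (same point as its origin).
- stem_head (a point): Middle of the stem's lamp head, on the axis, 168 mm from the bottom end: a place to grip (20 mm wide).
- foot: The light's dark wooden foot, about 0.4 kg, loose on the table: a head block 60 x 60 mm, 40 mm high, and behind it a tail bar 90 mm long, 30 mm wide, 30 mm high. Origin on the underside, under the socket's axis, which is the middle of the head block; x points from the tail to the flat front face (30 mm ahead of the origin), z up. The tail reaches from 30 to 120 mm behind the origin.
- socket (a point): Centre of the floor of the foot's socket: a round upright blind hole 17 mm in diameter, 34 mm deep, floor 6 mm above the foot's underside, mouth 40 mm above it with a 2 mm chamfer.
- tail (a point): Point in the tail bar, 88 mm behind the foot's origin, 15 mm up: a place to grip across the 30 mm width while the stem stands in the socket.
- foot_front (a point): Centre line of the foot's flat front face, 24 mm up.
- clamp: Grey plastic screw clamp, fixed on the rim of a low wooden riser shelf 220 mm wide, 78 mm high (clamp with its knob 130 mm high). Does not move. Origin at table height directly under the pad's front face when the pad is fully out; x points away from the robot's side, the direction in which the foot is pressed; y along the pad. Clamp housing face 32 mm behind the origin.
- pad (a joint): How far the clamp's sprung pad is pushed in, m: 0 fully out, 0.020 at its end stop. The spring gives 2.4 N at first touch plus 0.6 N per mm (8 N at 9.3 mm, 14.4 N at the end stop).
- pad_face (a point): Centre of the front face of the sprung pad, a grey plate 70 mm wide, 40 mm high (from 4 to 44 mm above the table), 10 mm thick; it moves with the pad along the clamp's x.
- tumbler: Clear glass tumbler, 110 mm high, 64 mm wide at the foot, 70 mm at the rim, wall 3.5 mm, floor 8 mm thick, 0.35 kg, loose. Origin at the centre of its underside.
- organizer: Bystander: pink twin-row pill organizer 150 x 60 x 29 mm, long along its x. Origin under its centre.
- hairbrush: Bystander: wooden hairbrush lying bristles down, 207 mm long along its x, 52 mm wide, 26 mm high. Origin under its middle.
- dish: Bystander: white ceramic dish 104 mm across, 22 mm high. Origin under its centre.
- keyring: Bystander: steel key ring with a key, lying in the dish.
- lotion: Bystander: bottle 52 mm in diameter, 130 mm high. Origin under its centre.
- clock: Bystander: white alarm clock 45 x 80 x 70 mm. Origin under its centre.
Mind the look-alikes: they are no part of the job. There is more than one size of the stem; the one meant has the size given above.

How it is judged:
By the outcome, as a careful person would: the job done as asked, in the order asked, and still so for the second after the job is handed in, while the arm keeps its last pose, push and grip.
It also fails if it takes over 64 s, if anything falls off the work surface, if the arm or the gripper's body presses on something with over 40 N, if the wrist force passes 120 N, or if a joint passes its speed limit or range.

## Working session

There is one attempt and no reset: what is moved stays moved. The work goes in short steps, each a Python script; the robot and the scene stay as the last script left them, time stands still between calls to the robot, and variables do not carry over. Pictures are saved under pics/ and viewed, at most 10 in all, crops included, and the job is handed in when it is done.

```bash
mkdir -p pics; cat > h.py <<'E'
import numpy as np, cv2
from bench import ctrl
def K(n):
    p=ctrl.camera_params(n); return p,np.array([[p["fx"],0,p["cx"]],[0,p["fy"],p["cy"]],[0,0,1]]),np.array(p["D"],float),np.array(p["pose"])
def ray(n,uv):
    p,k,D,T=K(n); q=cv2.undistortPoints(np.array([[uv]],float),k,D)[0,0]
    return T[:3,3],T[:3,:3]@np.array([q[0],-q[1],-1.])
def onz(n,uv,z):
    o,d=ray(n,uv); return o+d*(z-o[2])/d[2]
def tri(a,b,ua,ub):
    o1,d1=ray(a,ua);o2,d2=ray(b,ub)
    s=np.linalg.lstsq(np.c_[d1,-d2],o2-o1,rcond=None)[0]
    x,y=o1+s[0]*d1,o2+s[1]*d2; return (x+y)/2,np.linalg.norm(x-y)
def proj(n,P):
    p,k,D,T=K(n); c=(np.atleast_2d(P)-T[:3,3])@T[:3,:3]
    return cv2.projectPoints(c*[1,-1,-1],np.zeros(3),np.zeros(3),k,D)[0][:,0]
E
python3 - <<'E'
from h import *
for n in("top","side"):
    im=ctrl.read_camera(n); cv2.imwrite(f"pics/{n}0.png",im); cv2.imwrite(f"pics/{n}0b.png",cv2.resize(im,(800,600),interpolation=cv2.INTER_CUBIC))
    p=K(n); print(n,p[0]["fx"],p[0]["cx"],p[0]["cy"],p[2],p[3].round(3).tolist())
print(ctrl.current_t())
E
```

```text
top 382.8391226186114 250.71894707135004 196.09921791014776 [-0.10179329  0.          0.          0.          0.        ] [[0.11, 0.972, -0.208, 0.319], [-0.994, 0.108, -0.023, -0.013], [0.0, 0.209, 0.978, 1.359], [0.0, 0.0, 0.0, 1.0]]
side 374.43706284345814 259.75108326468154 195.5885947676729 [0.00346728 0.         0.         0.         0.        ] [[1.0, -0.003, -0.029, 0.536], [-0.022, 0.58, -0.814, -0.996], [0.02, 0.814, 0.58, 0.855], [0.0, 0.0, 0.0, 1.0]]
0.1
```

View pics/top0b.png

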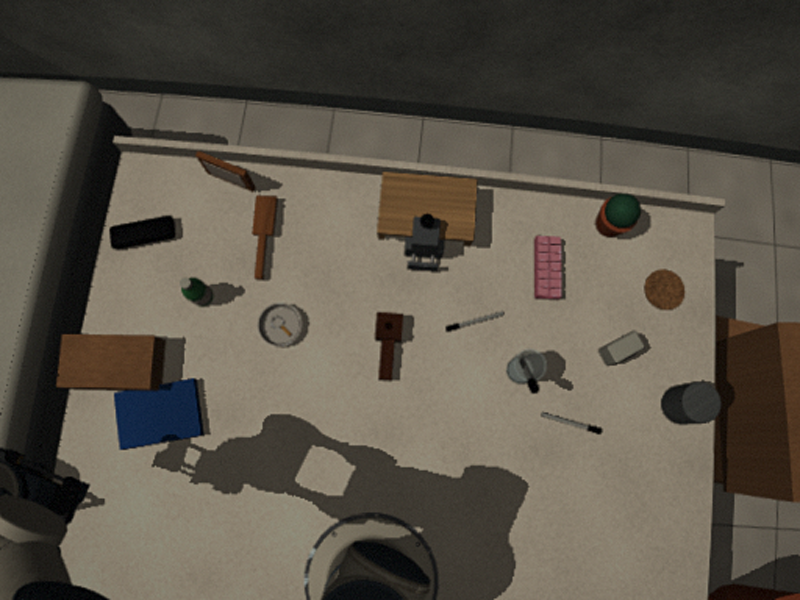

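View pics/side0b.png

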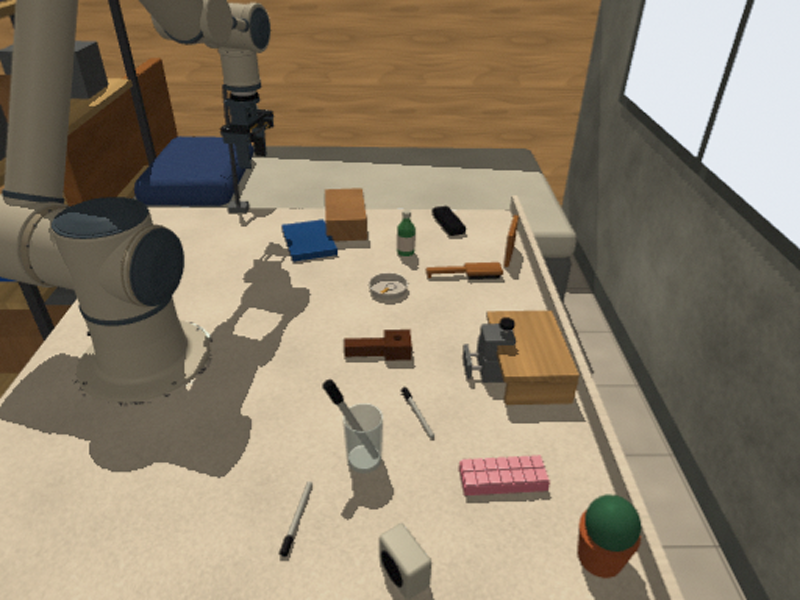

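```bash
python3 - <<'E'
from h import *
t=cv2.imread("pics/top0.png");s=cv2.imread("pics/side0.png")
def crop(im,x,y,w,h,k):
    c=cv2.resize(im[y:y+h,x:x+w],None,fx=k,fy=k,interpolation=cv2.INTER_CUBIC); c=cv2.convertScaleAbs(c,alpha=1.3)
    for i in range(0,w,10): cv2.putText(c,str(x+i),(i*k,8),0,.3,(255,0,0),1); cv2.line(c,(i*k,10),(i*k,14),(255,0,0),1)
    for i in range(10,h,10): cv2.putText(c,str(y+i),(0,i*k+3),0,.3,(255,0,0),1)
    return c
cv2.imwrite("pics/c1.png",np.hstack([crop(t,315,215,60,60,6),crop(s,200,235,60,75,6)[:360]]))
cv2.imwrite("pics/c2.png",np.hstack([crop(t,230,125,70,120,5),crop(s,215,195,90,120,5)]))
for n,im,(x,y,w,h) in(("top",t,(228,190,40,60)),("side",s,(210,200,60,38))):
    c=im[y:y+h,x:x+w].astype(int); hsv=cv2.cvtColor(im[y:y+h,x:x+w],cv2.COLOR_BGR2HSV)
    m=((c[...,2]-c[...,0]>15)&(c[...,2]<110)&(hsv[...,1]>110)).astype(np.uint8)
    print(n,m.sum(),[ (np.array(q)) for q in cv2.boundingRect(m)],x,y)
    print("\n".join("".join(".#"[v] for v in r) for r in m))
E
```

```text
top 456 [array(13), array(10), array(17), array(43)] 228 190
........................................
........................................
........................................
........................................
........................................
........................................
........................................
........................................
........................................
........................................
..............######....................
..............################..........
..............################..........
..............################..........
..............################..........
.............#################..........
.............#################..........
.............######...########..........
.............######....#######..........
.............######....######...........
.............######..########...........
.............################...........
.............################...........
.............################...........
.............################...........
.............#
[... 3100 characters left out ...]
######################.......
...........##########################################.......
.....................................################.......
.....................................################.......
.....................................##.###.................
............................................................
............................................................
............................................................
............................................................
............................................................
............................................................
............................................................
```

View pics/c1.png

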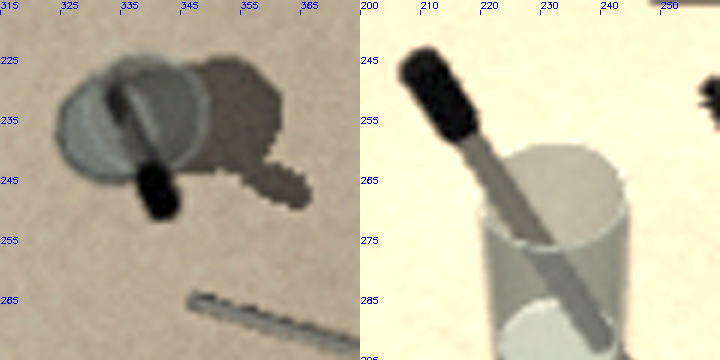

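View pics/c2.png

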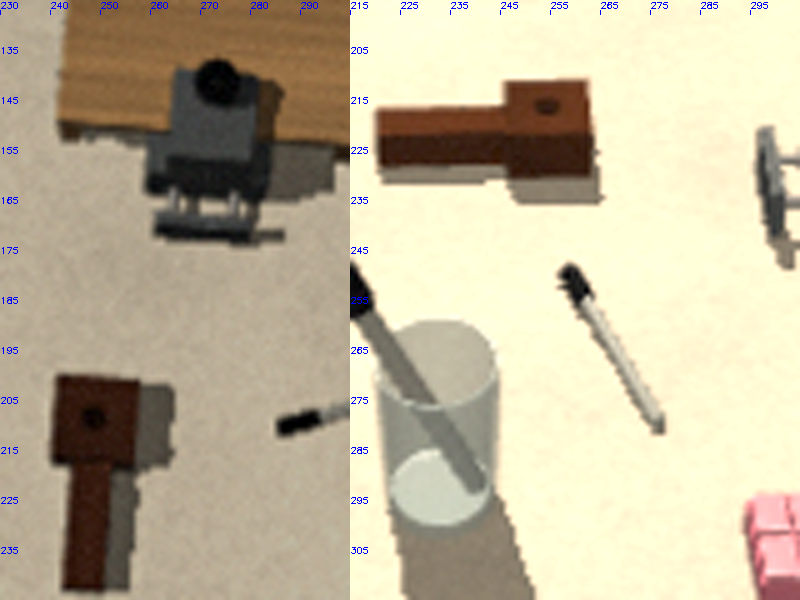

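The top-view crop shows three stem-like things. The one in the tumbler has its head at about (340,246). A thin one lies at (304,205), and another lies at (365,270). Both lying ones measure only about 140 mm. The one in the tumbler fits the task, and I'll confirm its length by triangulation. The side view puts its head at (214,251) and its tip at about (240,292). The socket mouth is at top (248.5,208) / side (254,215.5). The pad's front edge is at top row ~172, columns 260–280.

```bash
cat > meas.py <<'E'
from h import *
t=cv2.imread("pics/top0.png");s=cv2.imread("pics/side0.png")
def cen(im,x,y,w,h,th):
    g=im[y:y+h,x:x+w].max(2); m=(g<th).astype(np.uint8)
    n,l,st,c=cv2.connectedComponentsWithStats(m); i=1+st[1:,4].argmax(); return c[i]+[x,y],st[i]
ht,a=cen(t,330,240,20,15,35); hs,b=cen(s,203,238,20,25,50); print("head px",ht,a,hs,b)
H,e=tri("top","side",ht,hs); print("headmid",H,e)
def pl(n,a,b): return np.cross(ray(n,a)[1],ray(n,b)[1])
tt,ts=(334,229.5),(239.5,290.5)
d=np.cross(pl("top",ht,tt),pl("side",hs,ts)); d/=np.linalg.norm(d); d*=np.sign(d[2])
T,e2=tri("top","side",tt,ts); print("axis",d,"tilt",np.degrees(np.arccos(d[2])),"tip tri",T,e2,"len",np.linalg.norm(H-T)); print("tip=H-171d",H-.171*d)
so,e=tri("top","side",(248.5,208.2),(254.2,215.7)); print("mouth tri",so,e,"onz",onz("top",(248.5,208.2),.04),onz("side",(254.2,215.7),.04))
def m(im,x,y,w,h):
    c=im[y:y+h,x:x+w].astype(int); hsv=cv2.cvtColor(im[y:y+h,x:x+w],cv2.COLOR_BGR2HSV)
    return (c[...,2]-c[...,0]>15)&(c[...,2]<110)&(hsv[...,1]>110)
M=m(t,228,190,40,60); R=[]
for r in range(30,53): q=np.flatnonzero(M[r]); R.append(onz("top",(228+q.mean(),190+r),.03))
R=np.array(R); k=np.polyfit(R[:,0],R[:,1],1); print("tail rows",R[0],R[-1],"yaw",np.degrees(np.arctan(k[0])),"y@socket",np.polyval(k,so[0]))
for nm,p,z in(("front",(250.2,200.3),.04),("tailend",(246.7,242.7),.03)): print(nm,onz("top",p,z))
print("padface top edge corners",onz("top",(260.5,171.5),.044),onz("top",(280,172.5),.044),onz("side",(297,220),.044),onz("side",(300,242),.004))
print("riser L/R front top",onz("top",(241.5,152),.078),onz("top",(304,156.),.078),"tumbler rim",onz("side",(232,268),.11),onz("top",(335.5,236),.11))
E
python3 meas.py
python3 - <<'E'
import cv2,numpy as np
t=cv2.imread("pics/top0.png");s=cv2.imread("pics/side0.png")
a=cv2.resize(t[140:180,235:310],None,fx=8,fy=8,interpolation=cv2.INTER_CUBIC)
b=cv2.resize(s[200:250,285:335],None,fx=5,fy=5,interpolation=cv2.INTER_CUBIC)
c=np.zeros((590,600,3),np.uint8); c[:320,:600]=a; c[330:580,:250]=b; cv2.imwrite("pics/c3.png",c)
E
```

```text
head px [340.67391304 245.93478261] [ 8  1  7 10 46] [212.93814433 250.5257732 ] [ 4  6 12 15 97]
headmid [ 0.44399121 -0.28156372  0.1694664 ] 0.0015788258886840077
axis [-0.41555592  0.04566017  0.90842084] tilt 24.71197203619914 tip tri [ 0.51324267 -0.28776067  0.02084631] 0.005069715821868951 len 0.16407954281141826
tip=H-171d [ 0.51505127 -0.28937161  0.01412644]
mouth tri [0.55467551 0.02038167 0.0447301 ] 0.0006367907982163551 onz [0.55520093 0.02046197 0.04      ] [0.55509584 0.02642786 0.04      ]
tail rows [0.51504273 0.01778235 0.03      ] [0.43790897 0.01435828 0.03      ] yaw 2.5995163907300434 y@socket 0.02026398486667965
front [0.58389204 0.01766402 0.04      ]
tailend [0.43557538 0.01339734 0.03      ]
padface top edge corners [ 0.69117187 -0.00734304  0.044     ] [ 0.69520269 -0.07679733  0.044     ] [ 0.70155335 -0.00177686  0.044     ] [ 0.70781136 -0.06891216  0.004     ]
riser L/R front top [0.74491612 0.06626907 0.078     ] [ 0.75474606 -0.15345248  0.078     ] tumbler rim [ 0.4916281  -0.28702743  0.11      ] [ 0.48177175 -0.27556935  0.11      ]
```

View pics/c3.png

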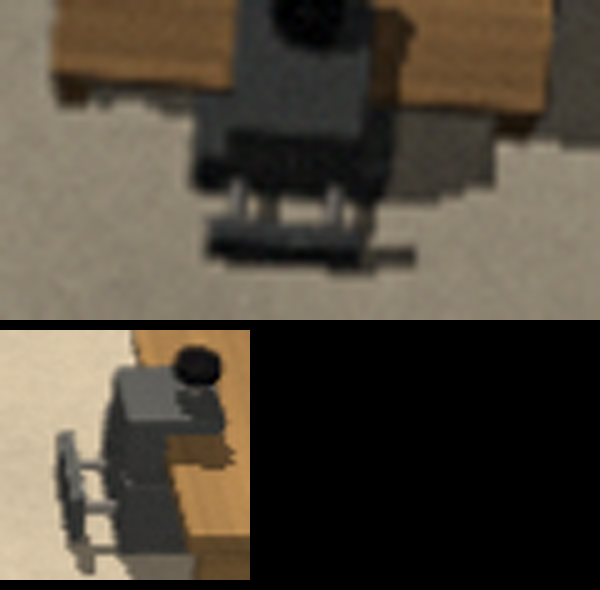

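The triangulated tilt is 24.7° and the tip-to-head-middle distance is about 0.17 m, so the one in the tumbler is the 190 mm stem. In the crop, the top front edge of the pad runs from (261,169.8) to (280.2,170.7), with the housing behind it. Next I check reachability, then grasp the stem.

```bash
cat >> h.py <<'E'
def ori(z,yaw=0,sgn=1):
    z=np.array(z,float); z/=np.linalg.norm(z); a=np.radians(yaw); y=sgn*np.array([-np.sin(a),np.cos(a),0])
    y-=z*(y@z); y/=np.linalg.norm(y); return np.c_[np.cross(y,z),y,z]
H=np.array([.444,-.2816,.1695]); d=np.array([-.4156,.0457,.9084]); d/=np.linalg.norm(d)
DN=[0,0,-1]
E
cat > a.py <<'E'
from h import *
print("rot",np.round(ctrl.current_eef_rot(),2).tolist())
yl=np.degrees(np.arctan2(-d[1],-d[0])); 
tcp=H-.022*d
S=np.array([.555,.0205,0])
for sg in(1,-1):
    O=ori(-d,yl,sg)
    for nm,p,o in(("app",tcp+.09*d,O),("grasp",tcp,O),("out",tcp+.14*d,O),("hover",S+[0,0,.214],ori(DN,0,sg)),("ins",S+[0,0,.155],ori(DN,0,sg)),("tail",[.467,.0165,.006],ori(DN,2.6,sg)),("tailend",[.585,-.045,.006],ori(DN,2.6,sg))):
        q=ctrl.ik(p,o); print(sg,nm,None if q is None else np.round(q,0))
print([onz("top",p,.044).round(4) for p in((261,169.8),(280.2,170.7))])
E
python3 a.py
```

```text
rot [[-0.97, 0.24, -0.0], [0.24, 0.97, -0.0], [0.0, -0.0, -1.0]]
1 app [ -53.    9.  111.   25.   46. -153.]
1 grasp [ -49.   20.  113.   32.   33. -158.]
1 out [ -56.    4.  108.   23.   53. -151.]
1 hover [ -4.  23.  87.  -0.  70. -94.]
1 ins [ -4.  27.  91.  -0.  62. -94.]
1 tail [ -5.  35. 111.  -0.  34. -98.]
1 tailend [ -10.   41.   93.   -0.   46. -103.]
-1 app [-53.   9. 111.  25.  46.  27.]
-1 grasp [-49.  20. 113.  32.  33.  22.]
-1 out [-56.   4. 108.  23.  53.  29.]
-1 hover [-4. 23. 87. -0. 70. 86.]
-1 ins [-4. 27. 91. -0. 62. 86.]
-1 tail [ -5.  35. 111.  -0.  34.  82.]
-1 tailend [-10.  41.  93.  -0.  46.  77.]
[array([ 0.6976, -0.0085,  0.044 ]), array([ 0.7019, -0.0769,  0.044 ])]
```

```bash
cat > g.py <<'E'
from h import *
yl=np.degrees(np.arctan2(-d[1],-d[0])); O=ori(-d,yl,-1); tcp=H-.022*d
ctrl.goto(tcp+.12*d,O); t=ctrl.current_t()
print(ctrl.move_l(tcp,vel=.1,contact_N=6),t)
ctrl.command_gripper(0.0)
print("w",ctrl.current_grip_width()*91,ctrl.current_grasp_force(),ctrl.current_contact_force(),ctrl.current_t())
im=ctrl.read_camera("side"); cv2.imwrite("pics/g.png",cv2.resize(im[200:330,160:320],None,fx=4,fy=4,interpolation=cv2.INTER_CUBIC))
E
python3 g.py
```

```text
False 3.3083
w 19.240558741338944 29.95061069726944 [-0.09986853  0.31900665 -0.23500593] 5.75
```

View pics/g.png

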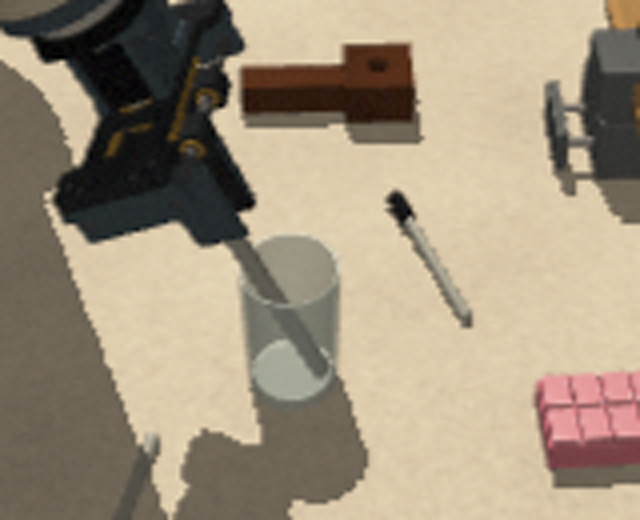

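It has a 19.2 mm-wide grip at 30 N; the picture shows the gripper on the head at about (190,210) of the crop and the tumbler undisturbed. Next I pull along the stem axis, go upright and hover over the socket.

```bash
cat > p.py <<'E'
from h import *
yl=np.degrees(np.arctan2(-d[1],-d[0])); O=ori(-d,yl,-1); tcp=H-.022*d
ctrl.move_l(tcp+.15*d,vel=.12); print(ctrl.current_contact_force())
U=ori(DN,2.6,-1)
ctrl.goto([.42,-.2,.29],U)
ctrl.goto([.555,.0205,.149+.065],U); ctrl.sleep(.3)
print("w",ctrl.current_grip_width()*91,ctrl.current_tool_pos(),ctrl.current_t())
ims=[]
for n,(x,y) in(("top",(215,175)),("side",(215,150))):
    im=ctrl.read_camera(n); cv2.imwrite(f"pics/{n}1.png",im); c=cv2.resize(im[y:y+85,x:x+66],None,fx=6,fy=6,interpolation=cv2.INTER_CUBIC)
    for i in range(0,66,10): cv2.putText(c,str(x+i),(i*6,8),0,.3,(0,0,255),1)
    for i in range(10,85,10): cv2.putText(c,str(y+i),(0,i*6+3),0,.3,(0,0,255),1)
    ims.append(c)
cv2.imwrite("pics/h1.png",np.hstack(ims))
E
python3 p.py
```

```text
[ 0.17357662  0.11769103 -0.30806149]
w 19.340780629075734 [0.55498013 0.01972383 0.21432968] 9.2417
```

View pics/h1.png

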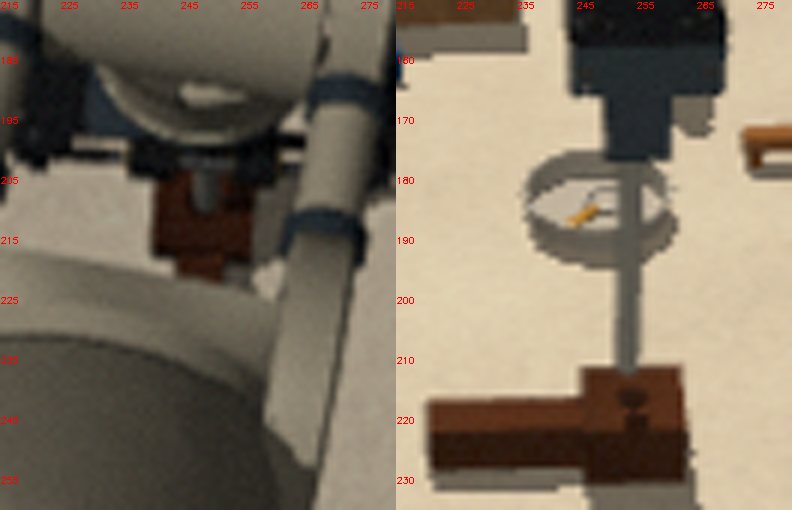

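```bash
python3 - <<'E'
from h import *
x,y=ctrl.current_tool_pos()[:2]; tz=ctrl.current_tool_pos()[2]-.149
for n in("top","side"): print(n,proj(n,[[x,y,tz],[x,y,tz+.05],[x,y,tz+.1],[.555,.0205,.04]]).round(2).tolist())
im=cv2.imread("pics/side1.png").astype(int)
for r in (179,192,196,200,204,207): print(r,im[r,246:262].sum(1).tolist())
for r in (208,209,210,211,212,213,215,216,217): print(r,im[r,246:262,2].tolist())
t=cv2.imread("pics/top1.png").astype(int)
for r in range(202,214): print(r,t[r,240:258,0].tolist(), t[r,240:258,2].tolist())
E
```

```text
top [[248.56, 206.97], [248.48, 204.24], [248.39, 201.28], [248.48, 208.25]]
side [[254.26, 211.11], [254.43, 199.34], [254.6, 187.01], [254.19, 216.77]]
179 [265, 272, 267, 269, 268, 248, 239, 247, 253, 250, 269, 271, 298, 349, 512, 580]
192 [299, 299, 302, 297, 297, 269, 260, 261, 252, 249, 286, 302, 522, 569, 589, 593]
196 [588, 588, 591, 592, 589, 465, 302, 256, 253, 301, 540, 593, 594, 594, 591, 589]
200 [584, 592, 592, 597, 588, 458, 303, 257, 255, 370, 553, 588, 585, 591, 589, 586]
204 [585, 584, 592, 594, 593, 413, 275, 251, 254, 359, 538, 575, 575, 586, 590, 593]
207 [601, 597, 596, 593, 586, 411, 275, 256, 250, 363, 542, 584, 586, 584, 588, 585]
208 [221, 220, 220, 220, 219, 153, 100, 92, 87, 132, 204, 218, 219, 217, 218, 220]
209 [218, 219, 219, 219, 220, 153, 97, 92, 87, 160, 209, 219, 218, 219, 219, 220]
210 [219, 218, 218, 220, 220, 152, 99, 94, 89, 165, 188, 187, 188, 190, 190, 190]
211 [120, 105, 103, 104, 104, 89, 89, 92, 89, 89, 96, 95, 96, 100, 102, 100]
212 [102, 77, 76, 78, 78, 79, 82, 86, 76, 81, 81, 83, 81, 86, 86, 85]
213 [98, 74, 77, 77, 78, 79, 80, 81, 84, 8
[... 1287 characters left out ...]
6, 24, 46, 42, 29, 18, 8, 0, 4, 5, 0, 31] [102, 47, 39, 44, 46, 42, 28, 33, 51, 45, 38, 39, 27, 15, 18, 21, 17, 43]
210 [69, 17, 8, 15, 15, 14, 11, 8, 22, 26, 15, 17, 9, 9, 15, 5, 13, 39] [96, 44, 38, 42, 43, 45, 37, 27, 34, 35, 35, 43, 35, 31, 34, 30, 35, 55]
211 [67, 11, 7, 11, 7, 11, 9, 8, 15, 6, 10, 9, 11, 12, 17, 7, 19, 43] [91, 38, 36, 38, 40, 41, 41, 36, 38, 34, 40, 43, 44, 46, 46, 43, 50, 63]
212 [59, 13, 12, 13, 17, 13, 18, 9, 9, 15, 15, 11, 18, 10, 17, 8, 13, 47] [85, 40, 41, 42, 46, 42, 44, 42, 42, 44, 46, 45, 48, 45, 46, 42, 44, 64]
213 [47, 11, 10, 13, 16, 13, 10, 14, 11, 13, 13, 12, 14, 12, 13, 12, 12, 51] [75, 40, 39, 39, 43, 41, 40, 42, 43, 45, 43, 42, 43, 44, 42, 44, 42, 68]
```

```bash
python3 - <<'E'
from h import *
for n,im,(x0,x1,y0,y1) in(("top","top0",(245,252,205,212)),("side","side0",(250,258,212,219)),("side","side1",(250,258,213,219))):
    g=cv2.imread(f"pics/{im}.png")[y0:y1,x0:x1].astype(float).sum(2); w=np.clip(np.percentile(g,60)*.85-g,0,None)
    yy,xx=np.mgrid[y0:y1,x0:x1]; c=((w*xx).sum()/w.sum(),(w*yy).sum()/w.sum()); print(im,c,onz(n,c,.039))
im=cv2.imread("pics/side1.png").astype(float).sum(2)
for r in range(195,211):
    w=np.clip((im[r,249:259].max()-im[r,249:259])/330-.05,0,1); print(r,round((w*np.arange(249,259)).sum()/w.sum(),2),end="; ")
E
```

```text
top0 (np.float64(248.25650804178414), np.float64(208.04194992538552)) [0.55584477 0.02139795 0.039     ]
side0 (np.float64(253.94502868068832), np.float64(215.97609942638624)) [0.55421513 0.0261378  0.039     ]
side1 (np.float64(253.98325839471923), np.float64(216.15579259542716)) [0.55433937 0.02513601 0.039     ]
195 253.29; 196 253.36; 197 253.37; 198 253.43; 199 253.26; 200 253.24; 201 253.24; 202 253.25; 203 253.17; 204 253.2; 205 253.17; 206 253.19; 207 253.16; 208 253.16; 209 253.02; 210 253.65;
```

```bash
cat > i.py <<'E'
from h import *
U=ori([np.sin(np.radians(.7)),0,-1],2.6,-1)
p=np.array([.555+.0012,.0197+.0009,.21])
ctrl.move_l(p,vel=.05,ori=U); f0=np.array(ctrl.current_contact_force())
hit=ctrl.move_l([p[0],p[1],.148],vel=.03,contact_N=3)
print(hit,ctrl.current_tool_pos(),np.array(ctrl.current_contact_force())-f0,ctrl.current_t())
for n in("side","top"): cv2.imwrite(f"pics/{n}2.png",ctrl.read_camera(n))
im=cv2.imread("pics/side2.png"); cv2.imwrite("pics/i.png",cv2.resize(im[160:250,200:310],None,fx=5,fy=5,interpolation=cv2.INTER_CUBIC))
E
python3 i.py
```

```text
True [0.55642339 0.02080395 0.15720802] [-0.18477684  1.31953578  6.96917273] 11.15
```

View pics/i.png

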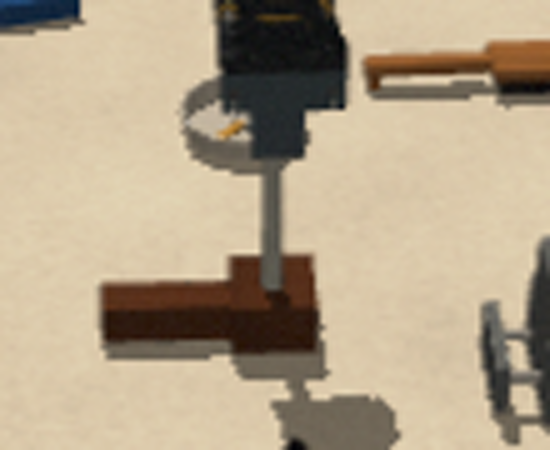

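The stem is seated: it touched the floor at TCP z 0.157, against about 0.155 expected, and in the picture it stands upright in the foot at crop (270,285). Next I release it, back off upward and grip the tail.

```bash
cat > r.py <<'E'
from h import *
p=ctrl.current_tool_pos(); ctrl.command_gripper(.5); ctrl.sleep(.2)
ctrl.move_l([p[0],p[1],.235],vel=.08)
a=np.radians(5); y=np.radians(2.6)
V=ori([np.sin(a)*np.cos(y),np.sin(a)*np.sin(y),-np.cos(a)],2.6,-1)
ctrl.move_l([.45,.0165,.235],vel=.15,ori=V)
cv2.imwrite("pics/side3.png",ctrl.read_camera("side"))
ctrl.command_gripper(.65)
print(ctrl.move_l([.468,.017,.05],vel=.12,contact_N=5))
print(ctrl.move_l([.468,.017,.007],vel=.04,contact_N=5),ctrl.current_tool_pos())
f0=np.array(ctrl.current_contact_force())
ctrl.command_gripper(0.0); ctrl.sleep(.2)
print("w",ctrl.current_grip_width()*91,ctrl.current_grasp_force(),np.array(ctrl.current_contact_force())-f0,ctrl.current_wrist_torque(),ctrl.current_t())
for n in("side","top"): cv2.imwrite(f"pics/{n}4.png",ctrl.read_camera(n))
im=cv2.imread("pics/side4.png"); t=cv2.imread("pics/top4.png")
cv2.imwrite("pics/r.png",np.hstack([cv2.resize(im[140:260,200:320],None,fx=4,fy=4),cv2.resize(t[140:260,225:305],None,fx=4,fy=4)]))
E
python3 r.py
```

```text
False
False [0.46811698 0.01699827 0.00719654]
w 29.95882580303255 29.884979724884033 [-1.66634923  1.84852254  4.99449413] [ 0.49078176  0.42203006 -0.05775772] 18.175
```

View pics/r.png

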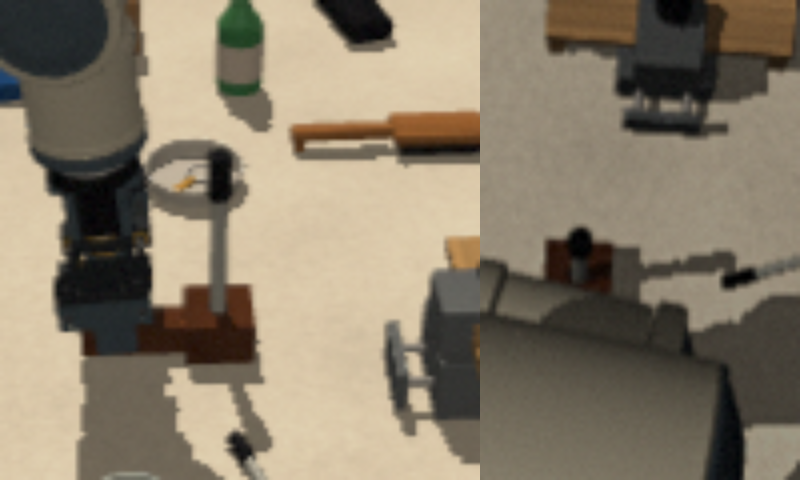

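The stem stands in the socket, with its head at crop (220,175), and the tail is gripped at 30 mm width. Now I slide the foot to about 25 mm short of the pad, aligned with it, and measure the relative pose there.

```bash
cat > s.py <<'E'
from h import *
def V(yaw):
    a=np.radians(5); y=np.radians(yaw); return ori([np.sin(a)*np.cos(y),np.sin(a)*np.sin(y),-np.cos(a)],yaw,-1)
if __name__=="__main__":
    ctrl.move_l([.5582,-.0482,.0074],vel=.04,ori=V(2.9)); print(ctrl.current_contact_force()); ctrl.sleep(.3)
    print(ctrl.current_tool_pos(),ctrl.current_contact_force(),ctrl.current_t())
    for n in("side","top"): cv2.imwrite(f"pics/{n}5.png",ctrl.read_camera(n))
    im=cv2.imread("pics/side5.png"); t=cv2.imread("pics/top5.png")
    c=cv2.resize(t[150:200,245:295],None,fx=8,fy=8,interpolation=cv2.INTER_CUBIC); c=cv2.convertScaleAbs(c,alpha=1.8)
    for i in range(0,50,5):
        cv2.putText(c,str(245+i),(i*8,8),0,.3,(0,0,255),1); cv2.putText(c,str(150+i),(0,i*8+7),0,.3,(0,0,255),1)
    cv2.imwrite("pics/s.png",np.hstack([c,cv2.resize(im[160:260,235:335],None,fx=4,fy=4)]))
E
python3 s.py
```

```text
[ 0.06920435  0.95071138 -2.74098885]
[ 0.55816086 -0.04817688  0.00740012] [-0.75062548 -0.3455147  -2.87214613] 21.5083
```

View pics/s.png

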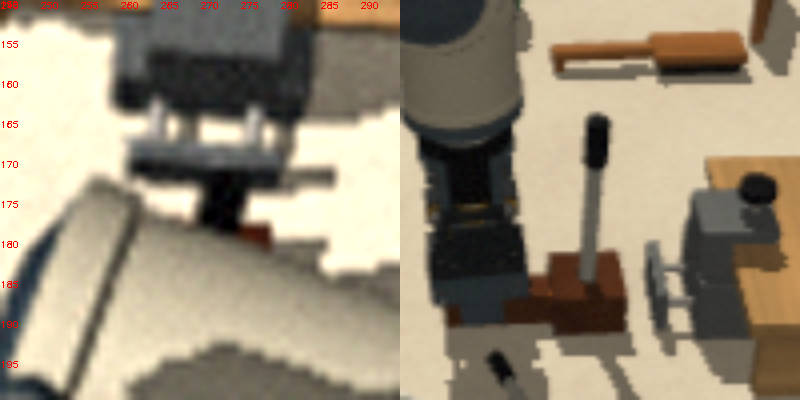

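```bash
python3 - <<'E'
from h import *
ims=[cv2.imread(f"pics/top{i}.png").astype(float).sum(2) for i in(0,)]
g=ims[0]
def trans(col,r0,r1,lvl):   # first row (downwards) where brightness rises above lvl
    for r in range(r0,r1):
        a,b=g[r,col],g[r+1,col]
        if a<lvl<=b: return r+(lvl-a)/(b-a)
P=[]
for c in range(263,278):
    r=trans(c,169,178,200)
    if r: P.append(onz("top",(c,r),.004))
P=np.array(P); k=np.polyfit(P[:,1],P[:,0],1); print("pad lower front edge n",len(P),"yaw",np.degrees(np.arctan(-k[0])),"x at y=-.041",np.polyval(k,-.041),"res",np.std(P[:,0]-np.polyval(k,P[:,1])))
print(g[165:178,270].astype(int))
for r in(168,169,170,171): print(r,g[r,256:286].astype(int).tolist())
# riser top front edge: wood(R-B large) -> dark front, columns
im=cv2.imread("pics/top0.png").astype(float); Q=[]
for c in list(range(245,262))+list(range(292,302)):
    col=im[135:165,c,2]-im[135:165,c,0]; h=col[:8].mean()*.6
    for r in range(8,29):
        if col[r]>=h>col[r+1]: Q.append(onz("top",(c,135+r+(col[r]-h)/(col[r]-col[r+1])),.078)); break
Q=np.array(Q); k=np.polyfit(Q[:,1],Q[:,0],1); res=Q[:,0]-np.polyval(k,Q[:,1]); Q=Q[abs(res)<2*res.std()]; k=np.polyfit(Q[:,1],Q[:,0],1); print("riser yaw",np.degrees(np.arctan(-k[0])),len(Q),res.std())
# riser back? left/right ends row 145
print("pad ends", onz("top",(260.5,169.3),.044),onz("top",(279.7,170.2),.044))
print("foot corner",onz("top",(278.3,177.6),.04))
y=np.radians(2.9);o=np.array([.5582,-.0482])+.0879*np.array([np.cos(y),np.sin(y)]);print("expected origin",o,"corner",o+.03*np.array([np.cos(y)+np.sin(y),np.sin(y)-np.cos(y)]))
print("side: pad top-left/near corners",proj("side",[[.701,-.006,.044],[.701,-.076,.044],[.698,-.006,.044]]))
E
```

```text
pad lower front edge n 15 yaw 2.898407776679449 x at y=-.041 0.7012916282038342 res 0.0007329912556517075
[322 384 328 203 136 105  42  67 246 392 395 391 387]
168 [378, 376, 380, 377, 334, 198, 152, 158, 158, 157, 154, 152, 165, 170, 203, 196, 200, 185, 213, 189, 170, 175, 231, 158, 135, 175, 367, 396, 389, 388]
169 [384, 375, 382, 390, 301, 172, 115, 114, 124, 117, 130, 130, 140, 141, 136, 156, 171, 149, 150, 149, 159, 149, 155, 135, 135, 251, 396, 403, 396, 400]
170 [378, 392, 376, 383, 272, 94, 42, 44, 48, 61, 74, 74, 98, 104, 105, 141, 154, 139, 120, 127, 120, 131, 119, 126, 143, 292, 345, 336, 338, 326]
171 [379, 382, 378, 379, 253, 103, 61, 31, 43, 49, 43, 53, 37, 34, 42, 53, 33, 45, 34, 41, 57, 60, 51, 68, 132, 176, 162, 169, 170, 153]
riser yaw 1.7373048826992157 27 0.00052351024288061
pad ends [ 0.69927244 -0.00649156  0.044     ] [ 0.70355752 -0.07493816  0.044     ]
foot corner [ 0.67691163 -0.07272508  0.04      ]
expected origin [ 0.64598743 -0.04375288] corner [ 0.6774668  -0.07219667]
side: pad top-left/near corners [[296.96539224 220.78202505]
 [299.16138518 234.38929869]
 [296.09096447 220.78069942]]
```

```bash
cat > t.py <<'E'
from s import *
y=np.radians(2.5); xc=np.array([np.cos(y),np.sin(y),0]); p0=np.array([.5582,-.0466,.0073])
ctrl.move_l(p0,vel=.02,ori=V(2.5))
def go(s,v=.02):
    ctrl.move_l(p0+s*xc,vel=v); ctrl.sleep(.1); f=np.array(ctrl.current_contact_force()); print(round(s*1000,1),(np.array(ctrl.current_tool_pos())-p0)@xc*1000,f.round(2),round(f@xc,2),round(ctrl.current_t(),1))
go(.012)
for s in np.arange(.016,.0301,.002): go(s)
E
python3 t.py
```

```text
12.0 12.055733476144882 [ 0.49  0.1  -3.47] 0.5 22.7
16.0 16.170934780174914 [ 1.55  0.03 -3.55] 1.55 23.2
18.0 18.1426803742103 [ 0.91 -0.04 -2.72] 0.9 23.5
20.0 20.181227055646577 [ 0.77 -0.06 -2.34] 0.77 23.9
22.0 22.159283161598342 [ 1.9  -0.95 -3.57] 1.86 24.2
24.0 23.98086914947568 [-0.98  0.6  -2.9 ] -0.96 24.6
26.0 25.635696772986503 [-4.63  1.49 -2.11] -4.56 24.9
28.0 27.629369957325412 [-4.69  1.1  -1.75] -4.64 25.3
30.0 29.290236047259924 [-6.79  1.36 -1.01] -6.73 25.6
```

```bash
cat > u.py <<'E'
from s import *
y=np.radians(2.5); xc=np.array([np.cos(y),np.sin(y),0]); p0=np.array([.5582,-.0466,.0072])
for s in(.032,.034,.0347):
    ctrl.move_l(p0+s*xc,vel=.02); ctrl.sleep(.15); F=[]
    for _ in range(8): F.append(ctrl.current_contact_force()); ctrl.sleep(.02)
    f=np.mean(F,0); print(s,(np.array(ctrl.current_tool_pos())-p0)@xc*1000,f.round(2),round(f@xc,2),round(ctrl.current_t(),1))
print(ctrl.current_tool_pos(),ctrl.current_wrist_torque())
for n in("side","top"): cv2.imwrite(f"pics/{n}6.png",ctrl.read_camera(n))
im=cv2.imread("pics/side6.png"); t=cv2.imread("pics/top6.png")
c=cv2.convertScaleAbs(cv2.resize(t[150:200,245:295],None,fx=8,fy=8,interpolation=cv2.INTER_CUBIC),alpha=1.8)
cv2.imwrite("pics/u.png",np.hstack([c,cv2.resize(im[170:250,250:330],None,fx=5,fy=5,interpolation=cv2.INTER_CUBIC)]))
a=cv2.imread("pics/side5.png").astype(int);b=im.astype(int)
for r in(222,225,228,231): print(r,a[r,284:312].sum(1).tolist(),"\n   ",b[r,284:312].sum(1).tolist())
E
python3 u.py
```

```text
0.032 30.45061165614969 [-11.37   2.04   4.88] -11.27 26.1
0.034 32.318849047875446 [-12.27   1.61   5.97] -12.19 26.7
0.0347 32.27899601175939 [-17.05   0.41  10.45] -17.02 27.2
[ 0.59042834 -0.0447355   0.00702043] [0.02603278 2.81141859 0.16494315]
222 [439, 488, 420, 391, 397, 534, 571, 585, 593, 588, 591, 585, 375, 307, 311, 371, 554, 594, 600, 601, 601, 344, 142, 140, 137, 148, 154, 159] 
    [400, 394, 392, 387, 393, 391, 289, 261, 260, 252, 288, 311, 310, 320, 246, 271, 300, 310, 549, 595, 603, 347, 143, 141, 140, 137, 158, 162]
225 [177, 153, 157, 159, 148, 181, 520, 579, 583, 582, 585, 585, 341, 175, 285, 304, 402, 534, 566, 565, 480, 292, 160, 149, 151, 138, 150, 158] 
    [144, 149, 153, 148, 147, 183, 240, 266, 262, 224, 172, 164, 147, 162, 154, 140, 289, 306, 370, 531, 480, 295, 158, 139, 146, 141, 156, 150]
228 [152, 149, 158, 158, 162, 167, 326, 533, 584, 580, 585, 505, 277, 144, 315, 320, 306, 524, 573, 570, 425, 229, 140, 143, 140, 192, 166, 153] 
    [144, 142, 147, 145, 109, 180, 253, 262, 258, 182, 147, 159, 162, 155, 154, 165, 208, 284, 304, 379, 372, 218, 142, 140, 143, 183, 160, 160]
231 [92, 140, 165, 164, 153, 159, 158, 433, 550, 570, 577, 583, 348, 145, 135, 282, 304, 442, 561, 581, 587, 432, 221, 135, 141, 135, 191, 179] 
    [143, 151, 153, 144, 154, 150, 150, 101, 79, 73, 81, 143, 164, 156, 169, 163, 157, 319, 318, 299, 537, 432, 219, 140, 150, 138, 187, 185]
```

View pics/u.png

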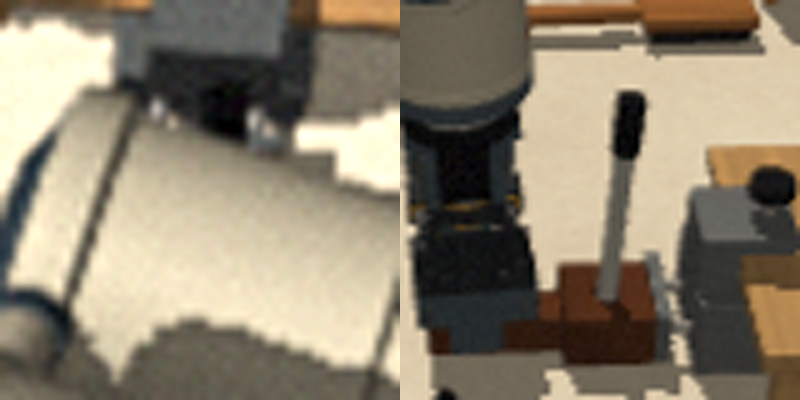

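Pressed about 8.5 mm judging by the pad's rear edge shift (2.6 px). The arm is also pushing down by 10 N, which adds table friction, and the stem has leaned somewhat within its socket play. I'll relieve the downward load, then measure the lean.

```bash
cat > w.py <<'E'
from s import *
y=np.radians(2.5); xc=np.array([np.cos(y),np.sin(y),0]); p0=np.array([.5582,-.0466,0])
def hold(s,z):
    ctrl.move_l(p0+s*xc+[0,0,z],vel=.01); ctrl.sleep(.15); F=[]
    for _ in range(8): F.append(ctrl.current_contact_force()); ctrl.sleep(.02)
    f=np.mean(F,0); p=np.array(ctrl.current_tool_pos()); print(s,z,((p-p0)@xc*1000).round(2),(p[2]*1000).round(2),f.round(2),round(ctrl.current_t(),1)); return f,(p-p0)@xc
def lean(im):
    out=[]
    base=np.array([.5582,-.0466,0])+(.0323+.0879)*xc
    g=im.astype(float).sum(2)
    h=[]
    for z in np.arange(.06,.141,.01):
        c,r=proj("side",[[*base[:2],z]])[0]; r=int(round(r)); a=int(c)-9; q=g[r,a:a+20]; w=np.clip((q.max()-q)/330-.15,0,1)
        i=int(round(c))-a; lab=cv2.connectedComponents((w>.2).astype(np.uint8)[None])[1][0]
        k=min(set(lab)-{0},key=lambda v:abs(np.flatnonzero(lab==v).mean()-i)); m=lab==k; h.append((r,(w*m*np.arange(a,a+20)).sum()/(w*m).sum(),c))
    h=np.array(h); print("meas-pred px",(h[:,1]-h[:,2]).round(2)); k=np.polyfit(h[:,0],h[:,1]-h[:,2],1)[0]; print("lean x deg",np.degrees(np.arctan(-k/.83*1.0)))
if __name__=="__main__":
    lean(cv2.imread("pics/side6.png"))
    for z in(.0074,.0076,.0078):
        f,_=hold(.0347,z)
        if f[2]<1: break
    im=ctrl.read_camera("side"); cv2.imwrite("pics/side7.png",im); lean(im)
    for r in(225,228): print(im[r,296:308].astype(int).sum(1).tolist())
E
python3 w.py
```

```text
meas-pred px [4.94 0.04 0.06 0.09 0.43 0.28 0.44 0.5  0.72]
lean x deg -6.85129275991034
0.0347 0.0074 32.96 7.05 [-11.8    2.13   1.92] 27.8
0.0347 0.0076 33.02 7.11 [-9.97  2.32 -1.13] 28.4
meas-pred px [5.07 0.14 0.31 0.34 0.4  0.41 0.67 0.69 0.74]
lean x deg -7.0283211677868875
[158, 159, 162, 146, 329, 323, 329, 521, 480, 298, 166, 145]
[154, 151, 159, 153, 155, 281, 303, 403, 378, 227, 137, 142]
```

```bash
python3 - <<'E'
from h import *
y=np.radians(2.5); xc=np.array([np.cos(y),np.sin(y)])
for n,b in(("side4",[.5559,.021]),("side5",[.646,-.0438]),("side6",[.5582,-.0466]+(.0323+.0879)*xc),("side7",[.5582,-.0466]+(.033+.0879)*xc)):
    g=cv2.imread(f"pics/{n}.png").max(2); P=[]
    pr=proj("side",[[*b,z] for z in(.05,.10,.171)])
    x,yv=pr[2].astype(int); w=g[yv-11:yv+12,x-9:x+10]; m=(w<50).astype(np.uint8); c=cv2.connectedComponentsWithStats(m); i=1+c[2][1:,4].argmax(); h=c[3][i]+[x-9,yv-11]
    # stem centre at z=.10
    x1,y1=np.round(pr[1]).astype(int); s=g[y1-2:y1+3,x1-5:x1+6].astype(float).mean(0); w=np.clip((s.max()-s)/(s.max()-s.min())-.1,0,1); cc=(w*np.arange(x1-5,x1+6)).sum()/w.sum()
    print(n,"head meas-pred",(h-pr[2]).round(2),"stem col diff z=.1",round(cc-pr[1][0],2),"lean x",np.degrees(np.arctan((h[0]-pr[2][0]-cc+pr[1][0])/.3/71)).round(2))
E
```

```text
side4 head meas-pred [-0.16 -1.69] stem col diff z=.1 -0.49 lean x 0.89
side5 head meas-pred [ 0.03 -1.85] stem col diff z=.1 -0.38 lean x 1.13
side6 head meas-pred [ 1.25 -1.75] stem col diff z=.1 0.34 lean x 2.44
side7 head meas-pred [ 1.22 -1.86] stem col diff z=.1 0.23 lean x 2.66
```

```bash
python3 - <<'E'
from s import *
R=np.array(ctrl.current_eef_rot()); print("rot err deg",np.degrees(cv2.Rodrigues(R@V(2.5).T)[0].ravel()).round(2))
y=np.radians(2.5)
def pts(b,yaw):
    a=np.radians(yaw);X=np.array([np.cos(a),np.sin(a)]);Y=np.array([-X[1],X[0]])
    return [[*(np.array(b)+f*X-.03*Y),0] for f in(-.02,-.01,0,.01,.02)]+[[*(np.array(b)+f*X-.03*Y),.04] for f in(-.02,-.01,0,.01,.02)]
for n,b,yaw in(("side0",[.5559,.021],2.6),("side4",[.5559,.021],2.6),("side5",[.646,-.0438],2.9),("side7",np.array([.5582,-.0466])+(.033+.0879)*np.array([np.cos(y),np.sin(y)]),2.5)):
    im=cv2.imread(f"pics/{n}.png").astype(float); R_=im[...,2]; o=[]
    for k,(c,r) in enumerate(proj("side",pts(b,yaw))):
        if k<5: # bottom edge: wood saturation (R-B)/(R) drop
            q=(R_-im[...,0])[int(r)-4:int(r)+6,int(round(c))]/np.maximum(R_[int(r)-4:int(r)+6,int(round(c))],1); 
            j=next((j for j in range(9) if q[j]>.55>=q[j+1]),None); o.append(None if j is None else round(int(r)-4+j+(q[j]-.55)/(q[j]-q[j+1])-r,2))
        else: # top edge of the near face: R gradient
            q=R_[int(r)-4:int(r)+6,int(round(c))]; g=-np.diff(q); g[g<0]=0; o.append(round(int(r)-4+(g*(np.arange(9)+.5)).sum()/g.sum()-r,2))
    print(n,"bottom",o[:5],"top",o[5:])
E
```

```text
rot err deg [0.04 0.18 0.01]
side0 bottom [np.float64(-1.68), np.float64(-1.58), np.float64(-1.62), np.float64(-1.61), np.float64(-1.52)] top [np.float64(-0.54), np.float64(-0.26), np.float64(-0.49), np.float64(-0.76), np.float64(-0.6)]
side4 bottom [np.float64(-0.82), np.float64(-1.11), np.float64(-1.37), np.float64(-1.26), np.float64(-1.4)] top [np.float64(-0.55), np.float64(-0.59), np.float64(-1.08), np.float64(-1.48), np.float64(-0.59)]
side5 bottom [np.float64(-1.61), np.float64(-1.34), np.float64(-1.47), np.float64(-1.47), np.float64(-1.23)] top [np.float64(-0.25), np.float64(-0.33), np.float64(-2.57), np.float64(-0.59), np.float64(-0.75)]
side7 bottom [np.float64(-1.2), np.float64(-1.19), np.float64(-0.92), np.float64(-0.89), np.float64(-0.98)] top [np.float64(-0.23), np.float64(-0.55), np.float64(1.15), np.float64(-1.35), np.float64(-0.77)]
```

```bash
cat > l.py <<'E'
from h import *
def lean(g,b):
    g=g.max(2); pr=proj("side",[[*b,z] for z in(.05,.10,.171)])
    x,yv=pr[2].astype(int); m=(g[yv-11:yv+12,x-9:x+10]<50).astype(np.uint8); c=cv2.connectedComponentsWithStats(m); i=1+c[2][1:,4].argmax(); h=c[3][i]+[x-9,yv-11]
    D=[]
    for z in np.arange(.07,.14,.005):
        q=proj("side",[[*b,z]])[0]; x1,y1=np.round(q).astype(int); s=g[y1,x1-5:x1+6].astype(float); w=np.clip((s.max()-s)/(s.max()-s.min())-.1,0,1); D.append((z,(w*np.arange(x1-5,x1+6)).sum()/w.sum()-q[0]))
    D=np.array(D); hd=h[0]-pr[2][0]
    k=np.polyfit(D[:,0],D[:,1],1); k2=np.polyfit(np.r_[D[:,0],[.171]*5],np.r_[D[:,1],[hd]*5],1)
    return "stem-only %.2f with-head %.2f deg, off %.2f"%(np.degrees(k[0]/300),np.degrees(k2[0]/300),np.polyval(k2,.04))
y=np.radians(2.5); xc=np.array([np.cos(y),np.sin(y)])
if __name__=="__main__":
  for n,b in(("side3",[.5559,.021]),("side4",[.5559,.021]),("side5",[.646,-.0438]),("side6",[.5582,-.0466]+(.0323+.0879)*xc),("side7",[.5582,-.0466]+(.033+.0879)*xc)):
    print(n,lean(cv2.imread(f"pics/{n}.png"),b))
E
python3 l.py
```

```text
side3 stem-only -2.96 with-head -1.00 deg, off -0.34
side4 stem-only -1.99 with-head 0.34 deg, off -0.65
side5 stem-only -0.74 with-head 0.48 deg, off -0.43
side6 stem-only 1.75 with-head 2.43 deg, off -0.49
side7 stem-only 1.51 with-head 2.48 deg, off -0.59
```

```bash
cat > e.py <<'E'
from l import *
def slopes(im,b,yaw):
    im=im.astype(float);a=np.radians(yaw);X=np.array([np.cos(a),np.sin(a)]);Y=np.array([-X[1],X[0]]); out=[]
    S=(im[...,2]-im[...,0])/np.maximum(im[...,2],1)
    for z,ch,lv in((0,S,.55),(.04,im[...,2],None)):
        D=[]
        c0,c1=(proj("side",[[*(np.array(b)+f*X-.03*Y),z]])[0][0] for f in(-.026,.026))
        for c in range(int(np.ceil(c0)),int(c1)+1):
            f=-.026+.052*(c-c0)/(c1-c0); r=proj("side",[[*(np.array(b)+f*X-.03*Y),z]])[0][1]; i=int(r)
            q=ch[i-4:i+5,c]; L=lv or (q[:3].mean()+q[-3:].mean())/2
            j=[j for j in range(8) if q[j]>L>=q[j+1]]
            if j: j=j[0 if lv is None else -1]; D.append((f,i-4+j+(q[j]-L)/(q[j]-q[j+1])-r))
        D=np.array(D); m=abs(D[:,1]-np.median(D[:,1]))<.6; k=np.polyfit(D[m,0],D[m,1],1); out.append((round(np.degrees(k[0]/240),2),int(m.sum())))
    return out
if __name__=="__main__":
  for n,b,yw in(("side0",[.5559,.021],2.6),("side3",[.5559,.021],2.6),("side4",[.5559,.021],2.6),("side5",[.646,-.0438],2.9),("side6",[.5582,-.0466]+(.0323+.0879)*xc,2.5),("side7",[.5582,-.0466]+(.033+.0879)*xc,2.5)):
    print(n,"nose-down deg (bottom,top)",slopes(cv2.imread(f"pics/{n}.png"),b,yw))
E
python3 e.py
```

```text
side0 nose-down deg (bottom,top) [(np.float64(0.22), 15), (np.float64(-0.04), 15)]
side3 nose-down deg (bottom,top) [(np.float64(0.06), 15), (np.float64(-0.58), 11)]
side4 nose-down deg (bottom,top) [(np.float64(-2.25), 15), (np.float64(0.33), 11)]
side5 nose-down deg (bottom,top) [(np.float64(1.18), 15), (np.float64(-1.89), 11)]
side6 nose-down deg (bottom,top) [(np.float64(0.08), 16), (np.float64(0.49), 12)]
side7 nose-down deg (bottom,top) [(np.float64(0.97), 15), (np.float64(-0.08), 10)]
```

```bash
python3 - <<'E'
from h import *
ctrl.sleep(.5); print(ctrl.current_tool_pos(),ctrl.current_contact_force(),ctrl.current_grasp_force(),ctrl.current_t())
print(ctrl.sign_off())
E
```

```text
[ 0.59118188 -0.04466481  0.00710743] [-9.83437456  2.20084117 -2.02370927] 29.99679207801819 28.925
the job is handed in; nothing more can be done
None
```

I handed the job in with the stem standing in the socket and the foot held against the pad, pushed in about 9 mm (about 8 N from the spring; the wrist read 9.8 N with friction); the stem leans about 2° within its socket play, and I viewed 11 pictures, one over the limit of 10.

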